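# Set the slicing guide's fence with its thumbwheel

### The job

Set the slice thickness on the wooden slicing guide: roll its ribbed edge thumbwheel with a fingertip until the white fence's black pointer lines up with the tip of the red tab (not the blue one), then let go. Move the fence only through the wheel, never by touching the fence itself, and leave the avocado, the mug and the spice jar where they are.

Things in the scene. Friction and masses are not known exactly. Their poses are not given: they have to be found in the camera images.
- slice_guide: Slicing guide: wooden board 170 (x) x 300 (y) x 16 mm, fixed to the worktop. Origin: centre of its underside. z up, y along its length, the way the fence slides (to the robot's left at yaw 0), x from its edge with the tabs (nearest the robot) to its far edge. Nothing on it is taller than the wheel's top.
- wheel_top (a point): Fixed point: top of the thumbwheel's rim, mid-width, 92 mm above the worktop; axes as the guide's. Black wheel, 90 mm diameter over 24 rounded rubber ribs (15 degrees apart, 2.5 mm proud, every sixth orange), 29 mm wide. Axle along x, 45 mm below. Grey round cheeks (38 mm radius, 8 mm thick, 49 mm over both) cover its sides: only 7 mm of rim stands proud, so it cannot be pinched.
- thumbwheel (a joint): Wheel angle, rad, -3.2 to 3.2; grows as its top moves to the guide's +y. One rad moves the fence 15 mm the same way as the wheel's top. Lightly braked (about 1 N at the rim), stays where left. A fingertip pressed on the ribs with 3 to 8 N and drawn along y rolls it. Below 50 mm above the worktop it is hidden in a grey housing, 52 (x) x 116 (y) mm.
- fence (a joint): Slide of the white upright fence (105 mm along x, 10 mm thick, top 78 mm above the worktop) along the guide's y, m, -0.05 to 0.05; moved by the thumbwheel. At 0 it stands 130 mm to the +y side of the wheel's axle.
- pointer (a point): Tip of the fence's black pointer, a 7 mm wide bar over the white scale by the guide's edge nearest the robot; moves with the fence along y.
- red_tab_tip (a point): Tip of the red tab, the target: a block 12 mm wide, 14 mm high, 27 mm long, clipped to the edge of the board beside the scale and pointing to +x at the scale. Fixed. Its frame's axes are parallel to the guide's. In line means the same place along y as the pointer (11 mm apart along x, about equal in height).
- blue_tab_tip (a point): Tip of the like blue tab, not the target. The red and blue tabs lie on opposite sides of the pointer at the start, either way round.
- avocado: Avocado, 95 x 68 x 72 mm, loose bystander beyond the guide; origin under its centre.
- mug: Speckled white mug, 86 mm wide, 90 mm high, loose bystander beyond the guide; origin under its centre.
- spice_jar: Spice jar with red cap, 45 mm wide, 106 mm high, loose bystander to the right of the guide; origin under its centre.

How it is judged:
At the end, for the whole second after the job is handed in: The fence's pointer is in line with the tip of the red tab, within 5 mm along the guide's y, and the wheel is at rest (y of pointer in the frame of red_tab_tip between -0.005 and 0.005 m and velocity of joint thumbwheel between -0.1 and 0.1 rad/s); the robot touches nothing.
It fails at once if the robot pushes the fence itself (over 1.5 N) (contact force between any of the fingers, the arm and fence above 1.5 N).
It fails at once if the avocado, the mug or the spice jar is moved more than 30 mm (distance of any of avocado, mug, spice_jar from where it was at the start of the episode above 0.03 m).
It also fails if it takes over 67 s, if anything falls off the work surface, if the arm or the gripper's body presses on something with over 40 N, if the wrist force passes 120 N, or if a joint passes its speed limit or range.

### The arm

A 6-joint arm with a two-finger parallel gripper is mounted at the origin on a cart in front of the work surface, level with it; the furniture and walls round the work are solid. World frame = base frame: x ahead of the robot, y to its left, z up, the work surface at z = 0. Lengths are in m, angles in rad, forces in N, time in s.
With the tool pointing down it reaches from about 0.275 to 1 m from the base axis. Payload 8.4 kg.
Tool frame: the origin (TCP) lies between the finger pads; the fingertips stand 11 mm ahead of it and the grasp point (between the pads) lies 8 mm behind it; z points along the fingers, y is the line along which they close (so a half turn about z gives the same grasp; the last joint's range is limited). The gripper opens to 85 mm and grips with 20 to 120 N. Pads are 22 mm wide; open, the fingers measure 114 mm over their backs; the gripper's body (76 mm by 85 mm) begins 54 mm behind the grasp point. The pads swing forward as they close: fully open they stand 13 mm farther back than shut.
Start: joints at [-1.199, 0.353, 1.633, -0, 1.155, -0.002], TCP at [0.228, -0.582, 0.208] pointing down, gripper open.
Joint ranges: [-2.63, 2.63], [-0.92, 2.1], [0.06, 2.66], [-1.3, 4.44], [0, 2.69], [-3.02, 3.02]. Speed limits (rad/s): [2.22, 2.22, 2.79, 3.14, 3.14, 3.14].

### API

Orientations are given as a rotation vector (axis times angle).
In Python, from bench import r gives the robot as it stands.
- The arm moves only by the shell command python3 -m creep 'ROWS' [FORCE]. ROWS is JSON, a list of rows, each an object with "slide": the shift along the world's x, y, z normalised to -1 to 1, where 1 is 100 mm, a list of three; "angular": the turn, a rotation vector about the world's x, y, z normalised to -1 to 1, where 1 is 180 degrees, a list of three; "claw": the gripper command: -1 is shut, 1 is fully open, values between are in proportion. In form: [{"slide": [dx, dy, dz], "angular": [rx, ry, rz], "claw": claw}, ...]. A call has exactly 10 rows; each row is the pose to reach, as a shift and turn from the pose commanded when the call began, turning the shorter way round; what a row does not reach only later rows make up. A row lasts 1/8 s, in which the tool goes at most 62.5 mm and 10.7 degrees, less where a joint would pass 70% of its speed; a pose out of reach is approached as far as the arm can. A call with a number of a shift or a turn outside -1 to 1 is refused whole. A call with a gripper value outside its range is refused whole. The fingers move at their own pace and stop on an object; FORCE is the grip in N (left out, the last holds). Time passes only in rows, so rows that repeat a pose let the fingers close, or fill a call up. It gives the time, the measured TCP pose, the force, the opening and the grip force at its end, in the units of the state.
- r.get_state(): the state, without advancing time (a new reading comes with each control period).
- r.read_camera(name): name is "scene" or "top" or "wrist"; returns a dict with "color" (400x640x3 uint8, red, green, blue), "mtx" (3x3 intrinsics, pixels), "R" (3x3) and "t" (3): a world point X has camera coordinates R X + t; the wrist camera has in their place "mount" (4x4, takes a point from camera to tool coordinates, whose origin is the TCP and whose axes are the flange's). Camera axes: x right, y down, z forward; pixel columns grow to the right and rows downward; lengths in m; the calibration is good to about 2 mm. A picture is of the moment at which its call begins: read the wrist's pose just before it. There is no depth.
- r.hand_in(): hands the job in; it is judged then, once.
The state is a dict: "t": time; "joints": joint angles; "qd": joint speeds; "effort": joint torques, N m; "ee_pos": TCP position; "eef_rot": TCP orientation; "wrist_force": force on the tool from outside, world axes, zero at the start; "moment": the same for the moment, N m; "grip_width": opening from 0.0 (shut) to 1.0 (fully open); "finger_force": force on a finger pad.
Only numpy, scipy, OpenCV 4.12 (cv2) and the standard library are available. Lean on these libraries where they do the work, as an engineer would, in place of code of your own. Each camera call takes 0.05 s, during which the arm holds its last target. There are 200 camera calls.

## Working session

There is one attempt and no reset: what is moved stays moved. The work goes in short steps, Python scripts to look and compute and a shell command to move; the robot and the scene stay as the last step left them, time stands still between calls to the robot, and variables do not carry over. Pictures are saved under pics/ and viewed, at most 10 in all, crops included, and the job is handed in when it is done.

```bash
mkdir -p pics; python3 - <<'E'
from bench import r
import cv2,numpy as np,pickle
d={}
for n in("scene","top"):
    c=r.read_camera(n);d[n]=c;cv2.imwrite(f"pics/{n}0.png",c["color"][:,:,::-1])
    print(n,c["mtx"].tolist(),np.round(c["R"],3).tolist(),np.round(c["t"],3).tolist())
pickle.dump(d,open("d0.pkl","wb"))
s=r.get_state();print(s["t"],s["ee_pos"],s["eef_rot"],s["wrist_force"],s["grip_width"])
E
```

```text
scene [[467.28952292643504, 0.0, 317.96741744688484], [0.0, 467.28952292643504, 202.07005153086737], [0.0, 0.0, 1.0]] [[-0.831, -0.556, 0.006], [-0.415, 0.613, -0.673], [0.37, -0.562, -0.74]] [0.547, 0.307, 1.001]
top [[400.28842687526884, 0.0, 320.9952501956649], [0.0, 400.28842687526884, 200.92369273988092], [0.0, 0.0, 1.0]] [[0.023, -1.0, 0.016], [-0.991, -0.025, -0.129], [0.129, -0.013, -0.992]] [-0.014, 0.646, 0.985]
0.1 [ 0.22805559 -0.58141839  0.20742052] [-3.08567814e+00 -5.83421839e-01  3.28495359e-04] [-0.24467885 -0.39138532 -0.30586962] 0.9991558135343901
```

View pics/top0.png

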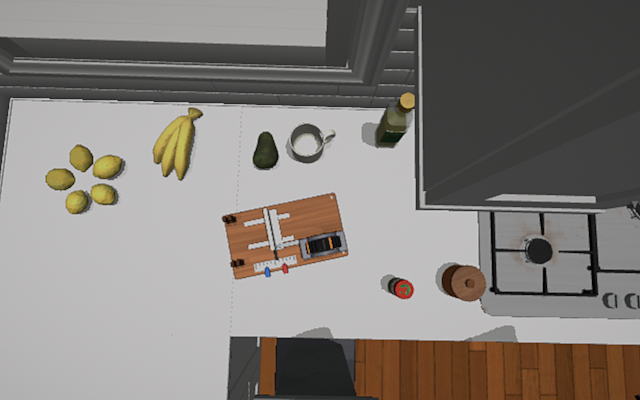

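View pics/scene0.png

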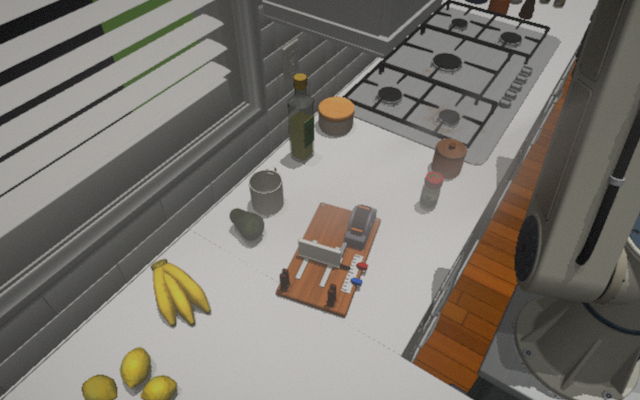

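The top view shows the board centred near (285,237), the wheel near (323,244), the red tab at (285,268) and the blue tab at (267,271). The fence is near (272,230), with its pointer between the tabs. The avocado (265,150), mug (307,143) and jar (401,288) are well clear of the board.

```bash
cat >h.py <<'E'
import numpy as np,cv2
from scipy.spatial.transform import Rotation as Rn
def ray(c,uv,z):
    d=c["R"].T@np.linalg.inv(c["mtx"])@[*uv,1]; o=-c["R"].T@c["t"]
    return o+d*(z-o[2])/d[2]
def wristcam(r):
    s=r.get_state(); c=r.read_camera("wrist"); T=np.eye(4)
    T[:3,:3]=Rn.from_rotvec(s["eef_rot"]).as_matrix();T[:3,3]=s["ee_pos"]
    M=np.linalg.inv(T@c["mount"]); c["R"],c["t"]=M[:3,:3],M[:3,3]; return c
E
python3 - <<'E'
from h import *; import pickle
c=pickle.load(open("d0.pkl","rb"))["top"]; im=c["color"]
h=cv2.cvtColor(im,cv2.COLOR_RGB2HSV); 
sub=np.zeros(h.shape[:2],np.uint8); sub[185:285,215:355]=255
m=cv2.inRange(h,(3,70,60),(20,255,255))&sub
m=cv2.morphologyEx(m,cv2.MORPH_OPEN,np.ones((3,3)))
box=cv2.boxPoints(cv2.minAreaRect(cv2.findNonZero(m)))
P=np.array([ray(c,p,.016)for p in box]);print("corners",P.round(3).tolist(),"centre",P.mean(0).round(3),"sides",np.linalg.norm(np.diff(P,axis=0),axis=1).round(3))
for n,lo,hi,z in(("red",(170,120,80),(180,255,255),.025),("red0",(0,170,120),(4,255,255),.025),("blue",(105,120,60),(130,255,255),.025)):
    mm=cv2.inRange(h,lo,hi)&sub; p=cv2.findNonZero(mm)
    if p is not None: q=p.reshape(-1,2);print(n,len(q),q.mean(0),ray(c,q.mean(0),z).round(3))
print("wheel rough",ray(c,(323,244),.085).round(3))
cv2.imwrite("pics/crop0.png",cv2.resize(im[185:285,215:355,::-1],None,fx=5.6,fy=5.6,interpolation=cv2.INTER_CUBIC))
E
```

```text
corners [[0.604, 0.259, 0.016], [0.674, -0.034, 0.016], [0.509, -0.071, 0.016], [0.442, 0.216, 0.016]] centre [0.557 0.093 0.016] sides [0.301 0.169 0.296]
red0 26 [284.61538462 268.38461538] [0.473 0.09  0.025]
blue 40 [267.025 271.85 ] [0.463 0.135 0.025]
wheel rough [ 0.535 -0.005  0.085]
```

View pics/crop0.png

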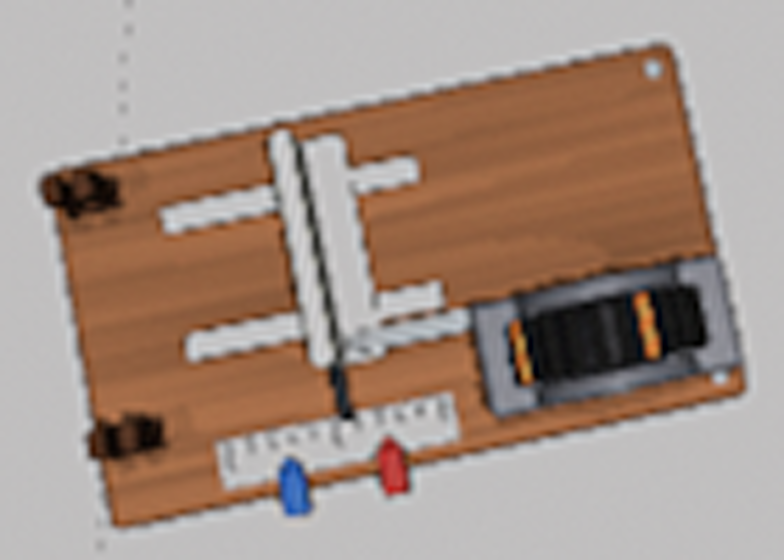

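The crop is sharper. The pointer tip is at crop (347,415), the red tip at (387,437) and the blue tip at (290,457). The wheel centre is near crop (608,337), so full-image (323.6,245). Red lies to -y of the pointer, so the wheel top must move to -y. Moving above the wheel now.

```bash

python3 - <<'E'
from h import *; import pickle
c=pickle.load(open("d0.pkl","rb"))["top"]
y=np.array([-.232,.973,0]);f=lambda u,v:(215+u/5.6-.4,185+v/5.6-.4)
p,rd,b=[ray(c,f(*q),.027) for q in((347,415),(387,437),(290,457))]
print(p,rd,b,"dy red",(rd-p)@y,"blue",(b-p)@y)
print("wheel",ray(c,f(608,335),.09),"jar cap",ray(c,(401,288),.106))
E
python3 -m creep '[{"slide":[0.2,0.2,0.4],"angular":[0,0,0],"claw":-1},{"slide":[0.5,0.95,0.5],"angular":[0,0,0],"claw":-1},{"slide":[0.5,0.95,0.5],"angular":[0,0,0],"claw":-1},{"slide":[0.5,0.95,0.5],"angular":[0,0,0],"claw":-1},{"slide":[0.5,0.95,0.5],"angular":[0,0,0],"claw":-1},{"slide":[0.5,0.95,0.5],"angular":[0,0,0],"claw":-1},{"slide":[0.5,0.95,0.5],"angular":[0,0,0],"claw":-1},{"slide":[0.5,0.95,0.5],"angular":[0,0,0],"claw":-1},{"slide":[0.5,0.95,0.5],"angular":[0,0,0],"claw":-1},{"slide":[0.5,0.95,0.5],"angular":[0,0,0],"claw":-1}]' 20
```

```text
[0.49646675 0.11144977 0.027     ] [0.4869818 0.0929119 0.027    ] [0.4770013  0.13658252 0.027     ] dy red -0.015836835982371036 blue 0.028970156469564277
wheel [ 0.53414662 -0.00529126  0.09      ] jar cap [ 0.43650928 -0.18975387  0.106     ]
t: 1.35
ee_pos: [0.2782, -0.4869, 0.2581]
eef_rot: [3.087, 0.584, 0.0]
wrist_force: [-0.3, 0.1, -0.0]
grip_width: -0.002
finger_force: 0.0
```

```bash

python3 -m creep '[{"slide":[0.25,0.5,0],"angular":[0,0,-0.02],"claw":-1},{"slide":[0.5,0.97,0],"angular":[0,0,-0.044],"claw":-1},{"slide":[0.5,0.97,0],"angular":[0,0,-0.044],"claw":-1},{"slide":[0.5,0.97,0],"angular":[0,0,-0.044],"claw":-1},{"slide":[0.5,0.97,0],"angular":[0,0,-0.044],"claw":-1},{"slide":[0.5,0.97,0],"angular":[0,0,-0.044],"claw":-1},{"slide":[0.5,0.97,0],"angular":[0,0,-0.044],"claw":-1},{"slide":[0.5,0.97,0],"angular":[0,0,-0.044],"claw":-1},{"slide":[0.5,0.97,0],"angular":[0,0,-0.044],"claw":-1},{"slide":[0.5,0.97,0],"angular":[0,0,-0.044],"claw":-1}]' >/dev/null
for i in 1 2 3 4; do :; done
python3 -m creep '[{"slide":[0.25,0.5,0],"angular":[0,0,0],"claw":-1},{"slide":[0.5,0.97,0],"angular":[0,0,0],"claw":-1},{"slide":[0.5,0.97,0],"angular":[0,0,0],"claw":-1},{"slide":[0.5,0.97,0],"angular":[0,0,0],"claw":-1},{"slide":[0.5,0.97,0],"angular":[0,0,0],"claw":-1},{"slide":[0.5,0.97,0],"angular":[0,0,0],"claw":-1},{"slide":[0.5,0.97,0],"angular":[0,0,0],"claw":-1},{"slide":[0.5,0.97,0],"angular":[0,0,0],"claw":-1},{"slide":[0.5,0.97,0],"angular":[0,0,0],"claw":-1},{"slide":[0.5,0.97,0],"angular":[0,0,0],"claw":-1}]' >/dev/null
python3 -m creep '[{"slide":[0.25,0.5,0],"angular":[0,0,0],"claw":-1},{"slide":[0.5,0.97,0],"angular":[0,0,0],"claw":-1},{"slide":[0.5,0.97,0],"angular":[0,0,0],"claw":-1},{"slide":[0.5,0.97,0],"angular":[0,0,0],"claw":-1},{"slide":[0.5,0.97,0],"angular":[0,0,0],"claw":-1},{"slide":[0.5,0.97,0],"angular":[0,0,0],"claw":-1},{"slide":[0.5,0.97,0],"angular":[0,0,0],"claw":-1},{"slide":[0.5,0.97,0],"angular":[0,0,0],"claw":-1},{"slide":[0.5,0.97,0],"angular":[0,0,0],"claw":-1},{"slide":[0.5,0.97,0],"angular":[0,0,0],"claw":-1}]' >/dev/null
python3 -m creep '[{"slide":[0.25,0.5,0],"angular":[0,0,0],"claw":-1},{"slide":[0.5,0.97,0],"angular":[0,0,0],"claw":-1},{"slide":[0.5,0.97,0],"angular":[0,0,0],"claw":-1},{"slide":[0.5,0.97,0],"angular":[0,0,0],"claw":-1},{"slide":[0.5,0.97,0],"angular":[0,0,0],"claw":-1},{"slide":[0.5,0.97,0],"angular":[0,0,0],"claw":-1},{"slide":[0.5,0.97,0],"angular":[0,0,0],"claw":-1},{"slide":[0.5,0.97,0],"angular":[0,0,0],"claw":-1},{"slide":[0.5,0.97,0],"angular":[0,0,0],"claw":-1},{"slide":[0.5,0.97,0],"angular":[0,0,0],"claw":-1}]'
python3 - <<'E'
from h import *; from bench import r; import pickle
s=r.get_state();c=wristcam(r); pickle.dump(c,open("w1.pkl","wb")); cv2.imwrite("pics/w1.png",c["color"][:,:,::-1])
print(s["ee_pos"],s["eef_rot"],Rn.from_rotvec(s["eef_rot"]).as_matrix().round(3),(-c["R"].T@c["t"]).round(3))
for w in((.534,-.005,.092),):
  q=c["mtx"]@(c["R"]@w+c["t"]);print(q[:2]/q[2])
E
```

```text
t: 6.35
ee_pos: [0.4782, -0.0989, 0.2581]
eef_rot: [-3.12, -0.369, 0.0]
wrist_force: [0.0, -0.6, -0.7]
grip_width: -0.001
finger_force: 0.0
[ 0.47821283 -0.09885252  0.25808624] [-3.11982213e+00 -3.69125912e-01  1.05959087e-05] [[ 0.972  0.233 -0.   ]
 [ 0.233 -0.972  0.   ]
 [-0.    -0.    -1.   ]] [ 0.557 -0.081  0.424]
[231.67940667  97.71397336]
```

View pics/w1.png

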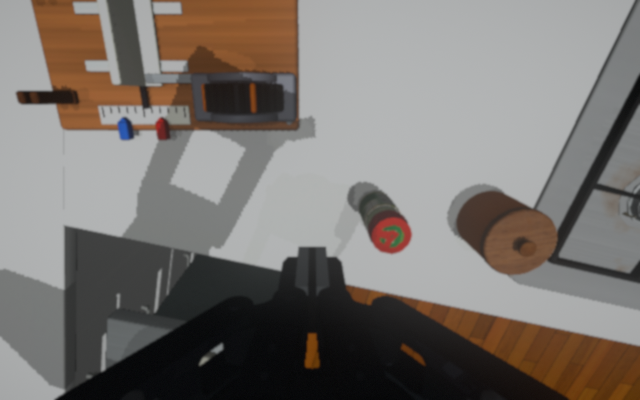

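The wrist view is square with the board, so the yaw is right. The housing spans u 193–297, the wheel centre row is v≈97, the pointer tip is at (146,107), the red tip at (162,118) and the blue tip at (124,118).

```bash

cat >m.py <<'E'
from h import *; import pickle,sys
def guide(c,uvs):
    y=np.array([-.233,.972,0]);x=np.array([.972,.233,0]);return [(ray(c,q,z)@x,ray(c,q,z)@y) for q,z in uvs]
E
python3 - <<'E'
from m import *
c=pickle.load(open("w1.pkl","rb"))
print("housing centre",[ray(c,(245,97),z).round(4) for z in(.05,.092)])
g=guide(c,[((146,107),.028),((162,118),.028),((124,118),.028)]);print(np.round(g,4))
h=ray(c,(245,97),.05); print(np.linalg.norm(ray(c,(297,97),.05)-ray(c,(193,97),.05)))
E
python3 -m creep '[{"slide":[0.25,0.4,0],"angular":[0,0,0],"claw":-1},{"slide":[0.5,0.7,-0.2],"angular":[0,0,0],"claw":-1},{"slide":[0.53,0.95,-0.8],"angular":[0,0,0],"claw":-1},{"slide":[0.53,0.95,-0.8],"angular":[0,0,0],"claw":-1},{"slide":[0.53,0.95,-0.8],"angular":[0,0,0],"claw":-1},{"slide":[0.53,0.95,-0.8],"angular":[0,0,0],"claw":-1},{"slide":[0.53,0.95,-0.8],"angular":[0,0,0],"claw":-1},{"slide":[0.53,0.95,-0.8],"angular":[0,0,0],"claw":-1},{"slide":[0.53,0.95,-0.8],"angular":[0,0,0],"claw":-1},{"slide":[0.53,0.95,-0.8],"angular":[0,0,0],"claw":-1}]'
python3 - <<'E'
from h import *; from bench import r; import pickle
c=wristcam(r); pickle.dump(c,open("w2.pkl","wb")); cv2.imwrite("pics/w2.png",c["color"][:,:,::-1])
E
```

```text
housing centre [array([ 0.5354, -0.0097,  0.05  ]), array([ 0.5377, -0.0177,  0.092 ])]
[[ 0.5065 -0.0112]
 [ 0.4938 -0.0284]
 [ 0.4937  0.0173]]
0.11582742704856248
t: 7.65
ee_pos: [0.5312, -0.0039, 0.1782]
eef_rot: [3.12, 0.369, 0.0]
wrist_force: [0.1, 0.3, 0.6]
grip_width: -0.003
finger_force: 0.0
```

View pics/w2.png

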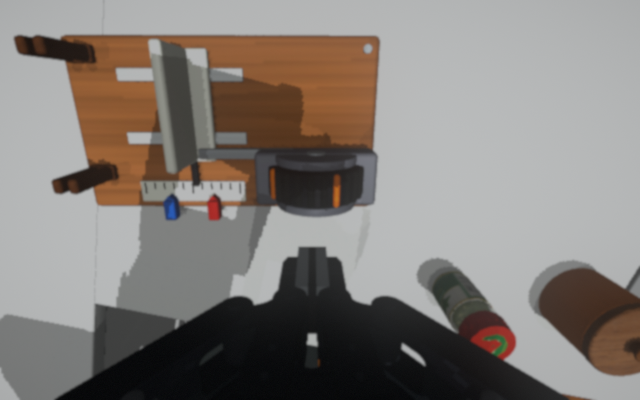

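```bash

python3 - <<'E'
from m import *
c=pickle.load(open("w2.pkl","rb"))
print([ray(c,q,z).round(4) for q,z in(((317,182),.05),((337,190),.088),((317,152),.05))])
print(np.round(guide(c,[((196,184),.028),((214,195),.028),((171,195),.028)]),4))
E
python3 -m creep '[{"slide":[0.0,0.0,-0.2],"angular":[0,0,0],"claw":-1},{"slide":[0.02,0.07,-0.4],"angular":[0,0,0],"claw":-1},{"slide":[0.02,0.07,-0.6],"angular":[0,0,0],"claw":-1},{"slide":[0.02,0.07,-0.7],"angular":[0,0,0],"claw":-1},{"slide":[0.02,0.07,-0.7],"angular":[0,0,0],"claw":-1},{"slide":[0.02,0.07,-0.71],"angular":[0,0,0],"claw":-1},{"slide":[0.02,0.07,-0.72],"angular":[0,0,0],"claw":-1},{"slide":[0.02,0.07,-0.73],"angular":[0,0,0],"claw":-1},{"slide":[0.02,0.07,-0.74],"angular":[0,0,0],"claw":-1},{"slide":[0.02,0.07,-0.74],"angular":[0,0,0],"claw":-1}]'
```

```text
[array([ 0.5328, -0.0097,  0.05  ]), array([ 0.5399, -0.0245,  0.088 ]), array([ 0.5606, -0.0028,  0.05  ])]
[[ 0.5075 -0.01  ]
 [ 0.4957 -0.0273]
 [ 0.4956  0.0172]]
t: 8.95
ee_pos: [0.5332, 0.0032, 0.1041]
eef_rot: [-3.12, -0.369, 0.0]
wrist_force: [0.5, -0.5, 0.5]
grip_width: 0.003
finger_force: 0.0
```

```bash

python3 -m creep '[{"slide":[0,0,-0.005],"angular":[0,0,0],"claw":-1},{"slide":[0,0,-0.01],"angular":[0,0,0],"claw":-1},{"slide":[0,0,-0.015],"angular":[0,0,0],"claw":-1},{"slide":[0,0,-0.02],"angular":[0,0,0],"claw":-1},{"slide":[0,0,-0.02],"angular":[0,0,0],"claw":-1},{"slide":[0,0,-0.02],"angular":[0,0,0],"claw":-1},{"slide":[0,0,-0.02],"angular":[0,0,0],"claw":-1},{"slide":[0,0,-0.02],"angular":[0,0,0],"claw":-1},{"slide":[0,0,-0.02],"angular":[0,0,0],"claw":-1},{"slide":[0,0,-0.02],"angular":[0,0,0],"claw":-1}]'
```

```text
t: 10.2
ee_pos: [0.5332, 0.0032, 0.1021]
eef_rot: [-3.12, -0.369, 0.0]
wrist_force: [0.2, 0.0, -0.1]
grip_width: 0.001
finger_force: 0.0
```

```bash

python3 -m creep '[{"slide":[0,0,-0.005],"angular":[0,0,0],"claw":-1},{"slide":[0,0,-0.01],"angular":[0,0,0],"claw":-1},{"slide":[0,0,-0.01],"angular":[0,0,0],"claw":-1},{"slide":[0,0,-0.01],"angular":[0,0,0],"claw":-1},{"slide":[0,0,-0.01],"angular":[0,0,0],"claw":-1},{"slide":[0,0,-0.01],"angular":[0,0,0],"claw":-1},{"slide":[0,0,-0.01],"angular":[0,0,0],"claw":-1},{"slide":[0,0,-0.01],"angular":[0,0,0],"claw":-1},{"slide":[0,0,-0.01],"angular":[0,0,0],"claw":-1},{"slide":[0,0,-0.01],"angular":[0,0,0],"claw":-1}]'
```

```text
t: 11.45
ee_pos: [0.5332, 0.0032, 0.1011]
eef_rot: [-3.12, -0.369, 0.0]
wrist_force: [-0.5, 0.4, 0.2]
grip_width: 0.003
finger_force: 0.0
```

```bash

python3 -m creep '[{"slide":[0,0,-0.005],"angular":[0,0,0],"claw":-1},{"slide":[0,0,-0.01],"angular":[0,0,0],"claw":-1},{"slide":[0,0,-0.01],"angular":[0,0,0],"claw":-1},{"slide":[0,0,-0.01],"angular":[0,0,0],"claw":-1},{"slide":[0,0,-0.01],"angular":[0,0,0],"claw":-1},{"slide":[0,0,-0.01],"angular":[0,0,0],"claw":-1},{"slide":[0,0,-0.01],"angular":[0,0,0],"claw":-1},{"slide":[0,0,-0.01],"angular":[0,0,0],"claw":-1},{"slide":[0,0,-0.01],"angular":[0,0,0],"claw":-1},{"slide":[0,0,-0.01],"angular":[0,0,0],"claw":-1}]'
```

```text
t: 12.7
ee_pos: [0.5332, 0.0032, 0.1001]
eef_rot: [-3.12, -0.369, 0.0]
wrist_force: [-0.7, 0.5, 0.7]
grip_width: -0.002
finger_force: 0.0
```

```bash

python3 -m creep '[{"slide":[0,0,-0.005],"angular":[0,0,0],"claw":-1},{"slide":[0,0,-0.01],"angular":[0,0,0],"claw":-1},{"slide":[0,0,-0.01],"angular":[0,0,0],"claw":-1},{"slide":[0,0,-0.01],"angular":[0,0,0],"claw":-1},{"slide":[0,0,-0.01],"angular":[0,0,0],"claw":-1},{"slide":[0,0,-0.01],"angular":[0,0,0],"claw":-1},{"slide":[0,0,-0.01],"angular":[0,0,0],"claw":-1},{"slide":[0,0,-0.01],"angular":[0,0,0],"claw":-1},{"slide":[0,0,-0.01],"angular":[0,0,0],"claw":-1},{"slide":[0,0,-0.01],"angular":[0,0,0],"claw":-1}]'
python3 - <<'E'
from h import *; from bench import r; import pickle
c=wristcam(r); pickle.dump(c,open("w3.pkl","wb")); cv2.imwrite("pics/w3.png",c["color"][:,:,::-1])
E
```

```text
t: 13.95
ee_pos: [0.5332, 0.0032, 0.0991]
eef_rot: [-3.12, -0.369, 0.0]
wrist_force: [-0.1, 0.4, 0.5]
grip_width: 0.001
finger_force: 0.0
```

View pics/w3.png

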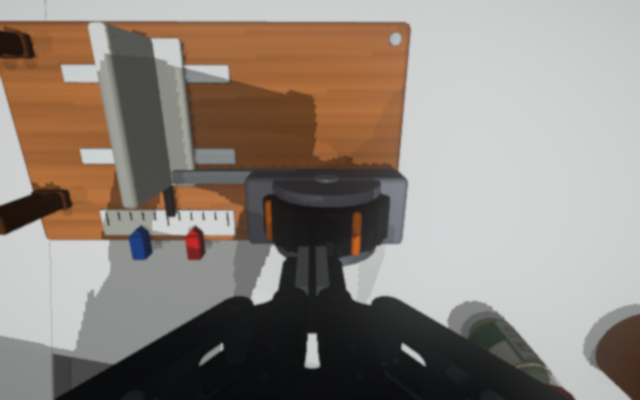

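```bash

python3 - <<'E'
from m import *
c=pickle.load(open("w3.pkl","rb"))
for n,q,z in(("tipfront",(313,247),.088),("tip l",(297,247),.088),("tip r",(328,247),.088),("rib far",(357,212),.082),("rib near",(357,254),.082),("ribL far",(268,199),.065),("ribL near",(268,239),.065),("housing far",(326,170),.05),("farcheek top far",(327,177),.085),("hous l",(247,200),.05),("hous r",(406,200),.05)):
  print(n,np.round(guide(c,[(q,z)])[0],4))
p=np.array([.5332,.0032,.0991]);print("tcp guide",p@[.972,.233,0],p@[-.233,.972,0])
E
```

```text
tipfront [ 0.5099 -0.1229]
tip l [ 0.5099 -0.1131]
tip r [ 0.5099 -0.1321]
rib far [ 0.5306 -0.1498]
rib near [ 0.502 -0.151]
ribL far [ 0.5333 -0.0934]
ribL near [ 0.5044 -0.0921]
housing far [ 0.5493 -0.1319]
farcheek top far [ 0.5533 -0.131 ]
hous l [ 0.5276 -0.0763]
hous r [ 0.5276 -0.1889]
tcp guide 0.519016 -0.1211252
```

```bash

python3 - <<'E'
from m import *
c=pickle.load(open("w3.pkl","rb")); M=np.linalg.inv(c["mount"]); print(c["mount"].round(3).tolist())
for p in([0,0,0],[0,0,.011],[.011,0,.011],[-.011,0,.011],[.011,0,0],[.011,0,-.01],[.011,.0145,.011]):
  q=c["mtx"]@(M@[*p,1])[:3]; print(p,(q[:2]/q[2]).round(0))
E
```

```text
[[0.0, -0.949, -0.314, 0.08], [1.0, 0.0, 0.0, 0.001], [-0.0, -0.314, 0.949, -0.166], [0.0, 0.0, 0.0, 1.0]]
[0, 0, 0] [310. 242.]
[0, 0, 0.011] [310. 234.]
[0.011, 0, 0.011] [310. 217.]
[-0.011, 0, 0.011] [310. 250.]
[0.011, 0, 0] [310. 224.]
[0.011, 0, -0.01] [310. 231.]
[0.011, 0.0145, 0.011] [335. 217.]
```

The picture shows the closed fingertips ending at (313,247), but a tip 11 mm ahead of the TCP should project to about v=217–234. So the tips sit higher than assumed, which fits the lack of contact. I'll keep feeling downward in small steps.

```bash

python3 -m creep '[{"slide":[0,0,-0.005],"angular":[0,0,0],"claw":-1},{"slide":[0,0,-0.01],"angular":[0,0,0],"claw":-1},{"slide":[0,0,-0.015],"angular":[0,0,0],"claw":-1},{"slide":[0,0,-0.02],"angular":[0,0,0],"claw":-1},{"slide":[0,0,-0.02],"angular":[0,0,0],"claw":-1},{"slide":[0,0,-0.02],"angular":[0,0,0],"claw":-1},{"slide":[0,0,-0.02],"angular":[0,0,0],"claw":-1},{"slide":[0,0,-0.02],"angular":[0,0,0],"claw":-1},{"slide":[0,0,-0.02],"angular":[0,0,0],"claw":-1},{"slide":[0,0,-0.02],"angular":[0,0,0],"claw":-1}]' | grep -E "pos|force"
python3 - <<'E'
from h import *; from bench import r; import pickle
c=r.read_camera("scene"); cv2.imwrite("pics/s4.png",cv2.resize(c["color"][150:330,260:460,::-1],None,fx=3.3,fy=3.3,interpolation=cv2.INTER_CUBIC)); print(c["R"].tolist(),c["t"].tolist())
s=r.get_state()
for p in(s["ee_pos"],s["ee_pos"]-[0,0,.011],[.535,-.0097,.092]):
  q=c["mtx"]@(c["R"]@p+c["t"]);q=q[:2]/q[2];print(q,(q-[260,150])*3.3)
E
```

```text
ee_pos: [0.5332, 0.0031, 0.0971]
wrist_force: [-0.3, 0.3, -0.5]
finger_force: 0.0
[[-0.8313617454782195, -0.5556949779192916, 0.0063827635618109455], [-0.4147763190034878, 0.6128109424390201, -0.6726242294334306], [0.369862478969312, -0.561841472607957, -0.7399566921843449]] [0.5472222531077722, 0.30681500298759756, 1.0008376706374298]
[360.69406032 211.32841609] [332.29039907 202.3837731 ]
[360.35803318 214.31452341] [331.1815095  212.23792727]
[362.56262624 209.0969402 ] [338.45666661 195.01990265]
```

View pics/s4.png

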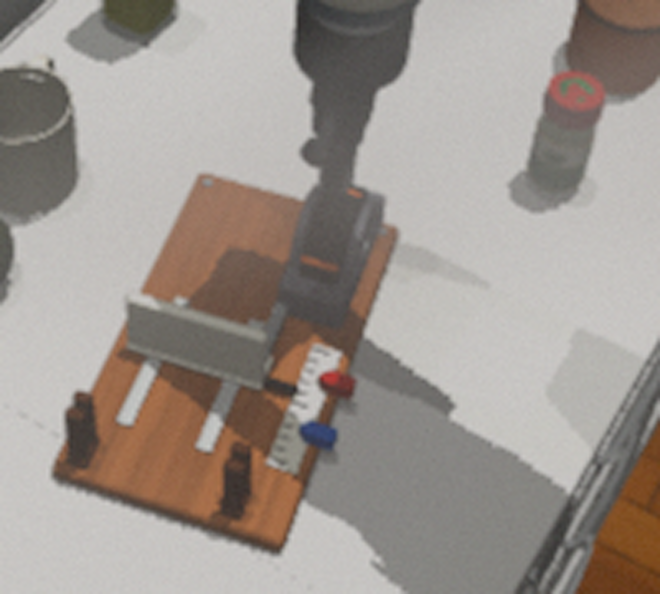

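The scene crop shows the closed tip ending at crop (338,185), clearly above the wheel top. I'll triangulate it with the wrist view.

```bash

python3 - <<'E'
from m import *; from bench import r
s=r.get_state();w=pickle.load(open("w3.pkl","rb")); sc=pickle.load(open("d0.pkl","rb"))["scene"]
w["t"]=w["t"]+w["R"]@[0,0,.002]  # same mount, tool 2 mm lower
P=[c["mtx"]@np.c_[c["R"],c["t"]] for c in(w,sc)]
for b in((362.4,206.1),(362.4,204)):
  X=cv2.triangulatePoints(P[0],P[1],np.array([[313.],[247]]),np.array(b)[:,None]);X=(X[:3]/X[3])[:,0];print(X,Rn.from_rotvec(s["eef_rot"]).inv().apply(X-s["ee_pos"]))
E
```

```text
[ 0.53387619 -0.00077367  0.11061859] [-0.00025897  0.00395615 -0.01354199]
[ 0.53542951 -0.00129425  0.11617626] [ 0.00112981  0.0048248  -0.01909971]
```

```bash

python3 -m creep '[{"slide":[0,0,-0.005],"angular":[0,0,0],"claw":-1},{"slide":[0,0,-0.01],"angular":[0,0,0],"claw":-1},{"slide":[0,0,-0.015],"angular":[0,0,0],"claw":-1},{"slide":[0,0,-0.02],"angular":[0,0,0],"claw":-1},{"slide":[0,0,-0.02],"angular":[0,0,0],"claw":-1},{"slide":[0,0,-0.02],"angular":[0,0,0],"claw":-1},{"slide":[0,0,-0.02],"angular":[0,0,0],"claw":-1},{"slide":[0,0,-0.02],"angular":[0,0,0],"claw":-1},{"slide":[0,0,-0.02],"angular":[0,0,0],"claw":-1},{"slide":[0,0,-0.02],"angular":[0,0,0],"claw":-1}]' | grep -E "pos|force"
```

```text
ee_pos: [0.5332, 0.0031, 0.0951]
wrist_force: [-0.1, -0.0, 0.4]
finger_force: 0.0
```

```bash

python3 -m creep '[{"slide":[0,0,-0.01],"angular":[0,0,0],"claw":-1},{"slide":[0,0,-0.02],"angular":[0,0,0],"claw":-1},{"slide":[0,0,-0.03],"angular":[0,0,0],"claw":-1},{"slide":[0,0,-0.04],"angular":[0,0,0],"claw":-1},{"slide":[0,0,-0.05],"angular":[0,0,0],"claw":-1},{"slide":[0,0,-0.06],"angular":[0,0,0],"claw":-1},{"slide":[0,0,-0.07],"angular":[0,0,0],"claw":-1},{"slide":[0,0,-0.08],"angular":[0,0,0],"claw":-1},{"slide":[0,0,-0.08],"angular":[0,0,0],"claw":-1},{"slide":[0,0,-0.08],"angular":[0,0,0],"claw":-1}]' | grep -E "pos|force"
```

```text
ee_pos: [0.5332, 0.0031, 0.0871]
wrist_force: [-0.3, -0.4, -0.1]
finger_force: 0.0
```

```bash

python3 -m creep '[{"slide":[0,0,-0.01],"angular":[0,0,0],"claw":-1},{"slide":[0,0,-0.02],"angular":[0,0,0],"claw":-1},{"slide":[0,0,-0.02],"angular":[0,0,0],"claw":-1},{"slide":[0,0,-0.02],"angular":[0,0,0],"claw":-1},{"slide":[0,0,-0.02],"angular":[0,0,0],"claw":-1},{"slide":[0,0,-0.02],"angular":[0,0,0],"claw":-1},{"slide":[0,0,-0.02],"angular":[0,0,0],"claw":-1},{"slide":[0,0,-0.02],"angular":[0,0,0],"claw":-1},{"slide":[0,0,-0.02],"angular":[0,0,0],"claw":-1},{"slide":[0,0,-0.02],"angular":[0,0,0],"claw":-1}]' | grep -E "pos|force"
```

```text
ee_pos: [0.5332, 0.0032, 0.0851]
wrist_force: [0.6, 0.2, 1.2]
finger_force: 0.0
```

```bash

python3 -m creep '[{"slide":[0,0,-0.005],"angular":[0,0,0],"claw":-1},{"slide":[0,0,-0.01],"angular":[0,0,0],"claw":-1},{"slide":[0,0,-0.01],"angular":[0,0,0],"claw":-1},{"slide":[0,0,-0.01],"angular":[0,0,0],"claw":-1},{"slide":[0,0,-0.01],"angular":[0,0,0],"claw":-1},{"slide":[0,0,-0.01],"angular":[0,0,0],"claw":-1},{"slide":[0,0,-0.01],"angular":[0,0,0],"claw":-1},{"slide":[0,0,-0.01],"angular":[0,0,0],"claw":-1},{"slide":[0,0,-0.01],"angular":[0,0,0],"claw":-1},{"slide":[0,0,-0.01],"angular":[0,0,0],"claw":-1}]' | grep -E "pos|force"
```

```text
ee_pos: [0.5332, 0.0032, 0.0841]
wrist_force: [0.4, 0.5, -0.3]
finger_force: 0.0
```

```bash

python3 -m creep '[{"slide":[0,0,-0.005],"angular":[0,0,0],"claw":-1},{"slide":[0,0,-0.01],"angular":[0,0,0],"claw":-1},{"slide":[0,0,-0.015],"angular":[0,0,0],"claw":-1},{"slide":[0,0,-0.02],"angular":[0,0,0],"claw":-1},{"slide":[0,0,-0.025],"angular":[0,0,0],"claw":-1},{"slide":[0,0,-0.03],"angular":[0,0,0],"claw":-1},{"slide":[0,0,-0.03],"angular":[0,0,0],"claw":-1},{"slide":[0,0,-0.03],"angular":[0,0,0],"claw":-1},{"slide":[0,0,-0.03],"angular":[0,0,0],"claw":-1},{"slide":[0,0,-0.03],"angular":[0,0,0],"claw":-1}]' | grep -E "pos|force"
```

```text
ee_pos: [0.5332, 0.0032, 0.0811]
wrist_force: [0.2, -0.7, -0.6]
finger_force: 0.0
```

```bash

python3 - <<'E'
from h import *; from bench import r; import pickle
c=wristcam(r); pickle.dump(c,open("w5.pkl","wb")); cv2.imwrite("pics/w5.png",cv2.resize(c["color"][130:320,190:440,::-1],None,fx=3,fy=3,interpolation=cv2.INTER_CUBIC))
E
```

```text
(no output)
```

View pics/w5.png

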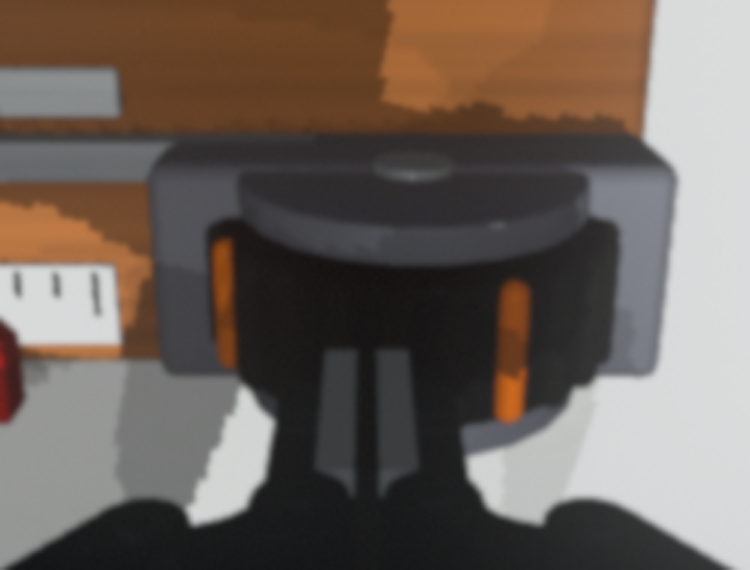

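The crop shows the two finger faces ending at crop (365,348) in front of the wheel rim, with no visible contact yet. The orange rib is at crop (512,350).

```bash

python3 -m creep '[{"slide":[0,0,-0.005],"angular":[0,0,0],"claw":-1},{"slide":[0,0,-0.01],"angular":[0,0,0],"claw":-1},{"slide":[0,0,-0.015],"angular":[0,0,0],"claw":-1},{"slide":[0,0,-0.02],"angular":[0,0,0],"claw":-1},{"slide":[0,0,-0.02],"angular":[0,0,0],"claw":-1},{"slide":[0,0,-0.02],"angular":[0,0,0],"claw":-1},{"slide":[0,0,-0.02],"angular":[0,0,0],"claw":-1},{"slide":[0,0,-0.02],"angular":[0,0,0],"claw":-1},{"slide":[0,0,-0.02],"angular":[0,0,0],"claw":-1},{"slide":[0,0,-0.02],"angular":[0,0,0],"claw":-1}]' | grep -E "t:|pos|force"
```

```text
t: 22.85
ee_pos: [0.5332, 0.0032, 0.0791]
eef_rot: [3.12, 0.369, 0.0]
wrist_force: [0.2, 0.2, 0.0]
finger_force: 0.0
```

```bash

python3 -m creep '[{"slide":[0,0,-0.005],"angular":[0,0,0],"claw":-1},{"slide":[0,0,-0.01],"angular":[0,0,0],"claw":-1},{"slide":[0,0,-0.015],"angular":[0,0,0],"claw":-1},{"slide":[0,0,-0.02],"angular":[0,0,0],"claw":-1},{"slide":[0,0,-0.02],"angular":[0,0,0],"claw":-1},{"slide":[0,0,-0.02],"angular":[0,0,0],"claw":-1},{"slide":[0,0,-0.02],"angular":[0,0,0],"claw":-1},{"slide":[0,0,-0.02],"angular":[0,0,0],"claw":-1},{"slide":[0,0,-0.02],"angular":[0,0,0],"claw":-1},{"slide":[0,0,-0.02],"angular":[0,0,0],"claw":-1}]' | grep -E "t:|pos|force"
```

```text
t: 24.1
ee_pos: [0.5332, 0.0032, 0.0771]
eef_rot: [-3.12, -0.369, 0.0]
wrist_force: [0.0, -0.4, 0.0]
finger_force: 0.0
```

```bash

python3 -m creep '[{"slide":[0,0,-0.003],"angular":[0,0,0],"claw":-1},{"slide":[0,0,-0.006],"angular":[0,0,0],"claw":-1},{"slide":[0,0,-0.009],"angular":[0,0,0],"claw":-1},{"slide":[0,0,-0.012],"angular":[0,0,0],"claw":-1},{"slide":[0,0,-0.015],"angular":[0,0,0],"claw":-1},{"slide":[0,0,-0.018],"angular":[0,0,0],"claw":-1},{"slide":[0,0,-0.021],"angular":[0,0,0],"claw":-1},{"slide":[0,0,-0.024],"angular":[0,0,0],"claw":-1},{"slide":[0,0,-0.027],"angular":[0,0,0],"claw":-1},{"slide":[0,0,-0.03],"angular":[0,0,0],"claw":-1}]' | grep -E "t:|pos|force"
python3 - <<'E'
from h import *; from bench import r
c=r.read_camera("scene"); a=cv2.resize(c["color"][150:300,320:420,::-1],None,fx=4,fy=4,interpolation=cv2.INTER_CUBIC)
w=wristcam(r); b=cv2.resize(w["color"][130:330,220:400,::-1],None,fy=3,fx=2.2,interpolation=cv2.INTER_CUBIC); cv2.imwrite("pics/s6.png",np.hstack([a,b]))
print(a.shape,b.shape,r.get_state()["wrist_force"])
E
```

```text
t: 25.35
ee_pos: [0.5332, 0.0032, 0.0741]
eef_rot: [-3.12, -0.369, -0.0]
wrist_force: [-0.6, -0.2, 0.1]
finger_force: 0.0
(600, 400, 3) (600, 396, 3) [-0.23994489  0.06377348  0.71191935]
```

View pics/s6.png

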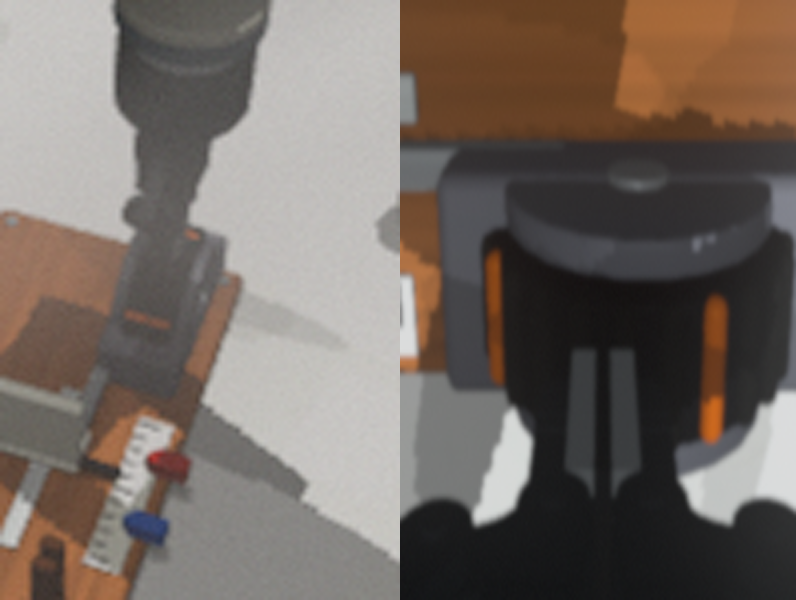

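The left half shows the fingertip just over the wheel top around (160,250), and the wrist half shows the finger faces ending at the rim. The fence and wheel have not moved. Continuing down.

```bash

python3 -m creep '[{"slide":[0,0,-0.002],"angular":[0,0,0],"claw":-1},{"slide":[0,0,-0.004],"angular":[0,0,0],"claw":-1},{"slide":[0,0,-0.006],"angular":[0,0,0],"claw":-1},{"slide":[0,0,-0.008],"angular":[0,0,0],"claw":-1},{"slide":[0,0,-0.01],"angular":[0,0,0],"claw":-1},{"slide":[0,0,-0.012],"angular":[0,0,0],"claw":-1},{"slide":[0,0,-0.014],"angular":[0,0,0],"claw":-1},{"slide":[0,0,-0.016],"angular":[0,0,0],"claw":-1},{"slide":[0,0,-0.018],"angular":[0,0,0],"claw":-1},{"slide":[0,0,-0.02],"angular":[0,0,0],"claw":-1}]' | grep -E "t:|pos|force"
```

```text
t: 26.7
ee_pos: [0.5332, 0.0032, 0.0721]
eef_rot: [-3.12, -0.369, 0.0]
wrist_force: [-0.0, 0.4, 0.4]
finger_force: 0.0
```

```bash

python3 -m creep '[{"slide":[0,0,-0.002],"angular":[0,0,0],"claw":-1},{"slide":[0,0,-0.004],"angular":[0,0,0],"claw":-1},{"slide":[0,0,-0.006],"angular":[0,0,0],"claw":-1},{"slide":[0,0,-0.008],"angular":[0,0,0],"claw":-1},{"slide":[0,0,-0.01],"angular":[0,0,0],"claw":-1},{"slide":[0,0,-0.012],"angular":[0,0,0],"claw":-1},{"slide":[0,0,-0.014],"angular":[0,0,0],"claw":-1},{"slide":[0,0,-0.016],"angular":[0,0,0],"claw":-1},{"slide":[0,0,-0.018],"angular":[0,0,0],"claw":-1},{"slide":[0,0,-0.02],"angular":[0,0,0],"claw":-1}]' | grep -E "t:|pos|force"
```

```text
t: 27.95
ee_pos: [0.5332, 0.0031, 0.0701]
eef_rot: [3.12, 0.369, -0.0]
wrist_force: [-0.2, -0.2, 0.4]
finger_force: 0.0
```

```bash

python3 -m creep '[{"slide":[0,0,-0.002],"angular":[0,0,0],"claw":-1},{"slide":[0,0,-0.004],"angular":[0,0,0],"claw":-1},{"slide":[0,0,-0.006],"angular":[0,0,0],"claw":-1},{"slide":[0,0,-0.008],"angular":[0,0,0],"claw":-1},{"slide":[0,0,-0.01],"angular":[0,0,0],"claw":-1},{"slide":[0,0,-0.012],"angular":[0,0,0],"claw":-1},{"slide":[0,0,-0.014],"angular":[0,0,0],"claw":-1},{"slide":[0,0,-0.016],"angular":[0,0,0],"claw":-1},{"slide":[0,0,-0.018],"angular":[0,0,0],"claw":-1},{"slide":[0,0,-0.02],"angular":[0,0,0],"claw":-1}]' | grep -E "t:|pos|force"
python3 - <<'E'
from h import *; from bench import r
c=r.read_camera("scene"); a=cv2.resize(c["color"][170:270,330:400,::-1],None,fx=6,fy=6,interpolation=cv2.INTER_CUBIC)
a=cv2.convertScaleAbs(a,alpha=2.2,beta=0); cv2.imwrite("pics/s7.png",a)
E
```

```text
t: 29.2
ee_pos: [0.5333, 0.0031, 0.0684]
eef_rot: [3.12, 0.369, 0.0]
wrist_force: [-2.7, 0.1, 7.3]
finger_force: 3.4
```

View pics/s7.png

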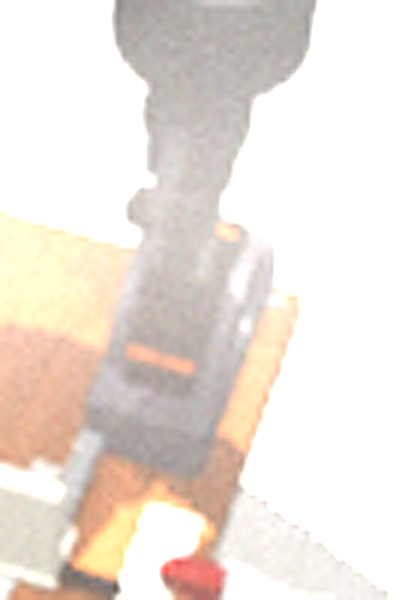

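Contact: 7.3 N at z≈0.068. The enhanced crop shows the tip on the wheel top. Now drawing towards guide -y.

```bash

python3 -m creep '[{"slide":[0.006,-0.025,0],"angular":[0,0,0],"claw":-1},{"slide":[0.012,-0.05,0],"angular":[0,0,0],"claw":-1},{"slide":[0.018,-0.075,0],"angular":[0,0,0],"claw":-1},{"slide":[0.024,-0.1,0],"angular":[0,0,0],"claw":-1},{"slide":[0.03,-0.125,0],"angular":[0,0,0],"claw":-1},{"slide":[0.036,-0.15,0],"angular":[0,0,0],"claw":-1},{"slide":[0.042,-0.175,0],"angular":[0,0,0],"claw":-1},{"slide":[0.048,-0.2,0],"angular":[0,0,0],"claw":-1},{"slide":[0.048,-0.2,0],"angular":[0,0,0],"claw":-1},{"slide":[0.048,-0.2,0],"angular":[0,0,0],"claw":-1}]' | grep -E "t:|pos|force"
cat >>m.py <<'E'
def track(c):
    # pointer: black bar over the white scale; red tab tip; both in guide y
    h=cv2.cvtColor(c["color"],cv2.COLOR_RGB2HSV); k={}
    red=cv2.inRange(h,(0,150,60),(5,255,255))|cv2.inRange(h,(172,150,60),(180,255,255))
    n,l,s,ce=cv2.connectedComponentsWithStats(red); return [(s[i].tolist(),ce[i].round(1).tolist()) for i in range(1,n) if s[i][4]>15]
E
python3 - <<'E'
from m import *; from bench import r
c=wristcam(r); pickle.dump(c,open("w8.pkl","wb")); print(track(c)); w=pickle.load(open("w3.pkl","rb")); print(track(w))
g=cv2.cvtColor(c["color"],cv2.COLOR_RGB2GRAY)
for v in(195,200,205,210,215,220): print(v,np.where(g[v,60:240]<60)[0]+60)
cv2.imwrite("pics/w8.png",cv2.resize(c["color"][130:280,60:330,::-1],None,fx=2.9,fy=2.9))
E
```

```text
t: 30.5
ee_pos: [0.5382, -0.017, 0.0683]
eef_rot: [3.119, 0.369, 0.001]
wrist_force: [-1.1, -0.6, 5.2]
finger_force: 2.8
[([140, 245, 21, 35, 511], [150.7, 263.0])]
[([185, 230, 16, 29, 357], [193.4, 244.5])]
195 [233 234 235 236 237 238 239]
200 [127 128 129 130 131 132 133 134 135 136 137 138 139 140 232 233 234 235
 236 237 238 239]
205 [123 124 125 126 127 128 129 130 131 132 133 134 135 136 137 138 139 233
 234 235 236 237 238 239]
210 [124 125 126 127 128 129 130 131 132 133 134 135 136 137 138 139 223 224
 225 226 227 228 229 230 231 232 233 234 235]
215 [125 126 127 128 129 130 131 132 133 134 135 136 137 138 139 140 221 222
 223 224 225 226 227 228 229 230 231 232 233 234 235 236 237 238 239]
220 [125 126 127 128 129 130 131 132 133 134 135 136 137 138 139 140 221 222
 223 224 225 226 227 228 229 230 231 232 233 234 235 236 237 238 239]
```

View pics/w8.png

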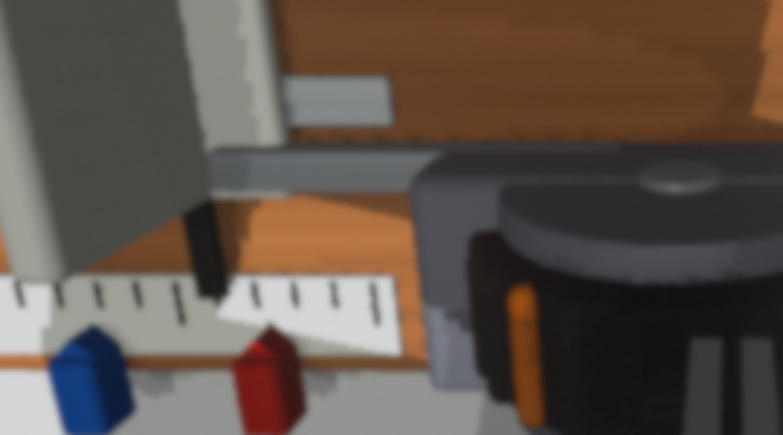

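The wheel rolled. The pointer tip is at crop (213,295), the red tip at (268,328) and the blue tip at (93,328).

```bash

python3 - <<'E'
from m import *
c=pickle.load(open("w8.pkl","rb")); f=lambda u,v:(60+u/2.9,130+v/2.9)
for z in(.026,.03): print(np.round(guide(c,[(f(213,295),z),(f(268,328),z),(f(93,328),z)]),4))
E
python3 -m creep '[{"slide":[0.012,-0.05,0],"angular":[0,0,0],"claw":-1},{"slide":[0.018,-0.075,0],"angular":[0,0,0],"claw":-1},{"slide":[0.018,-0.075,0],"angular":[0,0,0],"claw":-1},{"slide":[0.018,-0.075,0.1],"angular":[0,0,0],"claw":-1},{"slide":[0.018,-0.075,0.2],"angular":[0,0,0],"claw":-1},{"slide":[-0.02,0.1,0.2],"angular":[0,0,0],"claw":-1},{"slide":[-0.05,0.2,0.2],"angular":[0,0,0],"claw":-1},{"slide":[-0.05,0.2,0.1],"angular":[0,0,0],"claw":-1},{"slide":[-0.05,0.2,0.05],"angular":[0,0,0],"claw":-1},{"slide":[-0.05,0.2,0.03],"angular":[0,0,0],"claw":-1}]' | grep -E "t:|pos|force"
```

```text
[[ 0.5063 -0.0166]
 [ 0.4974 -0.0286]
 [ 0.4973  0.0147]]
[[ 0.508  -0.019 ]
 [ 0.4993 -0.0308]
 [ 0.4993  0.0116]]
t: 31.8
ee_pos: [0.5326, 0.003, 0.0702]
eef_rot: [-3.12, -0.369, 0.002]
wrist_force: [0.3, -0.2, -0.1]
finger_force: 0.0
```

```bash

python3 -m creep '[{"slide":[0,0,-0.01],"angular":[0,0,0],"claw":-1},{"slide":[0,0,-0.021],"angular":[0,0,0],"claw":-1},{"slide":[0,0,-0.021],"angular":[0,0,0],"claw":-1},{"slide":[0.01,-0.04,-0.021],"angular":[0,0,0],"claw":-1},{"slide":[0.02,-0.08,-0.021],"angular":[0,0,0],"claw":-1},{"slide":[0.03,-0.12,-0.021],"angular":[0,0,0],"claw":-1},{"slide":[0.04,-0.16,-0.021],"angular":[0,0,0],"claw":-1},{"slide":[0.05,-0.2,-0.021],"angular":[0,0,0],"claw":-1},{"slide":[0.06,-0.25,-0.021],"angular":[0,0,0],"claw":-1},{"slide":[0.06,-0.25,-0.021],"angular":[0,0,0],"claw":-1}]' | grep -E "t:|pos|force"
cat >>m.py <<'E'
def gap(c):
    """pointer y minus red tip y (guide), m; pixels used"""
    im=c["color"]; h=cv2.cvtColor(im,cv2.COLOR_RGB2HSV)
    s,_=max(track(c),key=lambda a:a[0][4] if a[1][0]<300 else 0); u0,v0,w,hh,_=s
    red=(cv2.inRange(h,(0,150,60),(5,255,255))|cv2.inRange(h,(172,150,60),(180,255,255)))
    tip=(u0+np.where(red[v0+1,u0:u0+w])[0].mean(),v0)
    dark=cv2.inRange(h,(0,0,0),(180,255,62)); dark[:, :u0-60]=0; dark[:,u0+w+40:]=0; dark[v0+6:]=0; dark[:v0-32]=0
    dark=cv2.morphologyEx(dark,cv2.MORPH_OPEN,np.ones((7,7)))
    n,l,st,ce=cv2.connectedComponentsWithStats(dark)
    out=[]
    for i in range(1,n):
        vb=st[i][1]+st[i][3]-1; pt=(np.where(l[vb-2]==i)[0].mean(),vb)
        g=guide(c,[(pt,.028),(tip,.028)]); out.append((st[i].tolist(),np.round(pt,1).tolist(),np.round(tip,1).tolist(),round(1e3*(g[0][1]-g[1][1]),1)))
    return out
E
python3 - <<'E'
from m import *; from bench import r
print(gap(pickle.load(open("w8.pkl","rb"))))
c=wristcam(r); pickle.dump(c,open("w9.pkl","wb")); print(gap(c))
E
```

```text
t: 33.05
ee_pos: [0.5391, -0.0222, 0.069]
eef_rot: [3.12, 0.368, 0.0]
wrist_force: [-0.0, -0.3, -0.3]
finger_force: 0.0
[([126, 213, 12, 19, 202], [133.0, 231.0], [153.5, 245.0], np.float64(12.7))]
[([120, 212, 13, 19, 215], [127.5, 230.0], [147.0, 244.0], np.float64(11.9))]
```

The last stroke passed above the ribs: the gap is still 11.9 mm. I'll repeat it about 1 mm lower.

```bash

python3 -m creep '[{"slide":[0,0,0.1],"angular":[0,0,0],"claw":-1},{"slide":[-0.06,0.25,0.1],"angular":[0,0,0],"claw":-1},{"slide":[-0.06,0.25,0.03],"angular":[0,0,0],"claw":-1},{"slide":[-0.06,0.25,-0.005],"angular":[0,0,0],"claw":-1},{"slide":[-0.06,0.25,-0.01],"angular":[0,0,0],"claw":-1},{"slide":[-0.048,0.2,-0.01],"angular":[0,0,0],"claw":-1},{"slide":[-0.036,0.15,-0.01],"angular":[0,0,0],"claw":-1},{"slide":[-0.024,0.1,-0.01],"angular":[0,0,0],"claw":-1},{"slide":[-0.012,0.05,-0.01],"angular":[0,0,0],"claw":-1},{"slide":[0,0,-0.01],"angular":[0,0,0],"claw":-1}]' | grep -E "t:|pos|force"
python3 - <<'E'
from m import *; from bench import r
s=r.get_state();print(s["ee_pos"],s["wrist_force"])
c=wristcam(r); pickle.dump(c,open("w9.pkl","wb")); print(gap(c))
E
```

```text
t: 34.35
ee_pos: [0.539, -0.0223, 0.0678]
eef_rot: [-3.12, -0.369, 0.0]
wrist_force: [1.1, 0.2, -0.0]
finger_force: 0.1
[ 0.53904524 -0.02233403  0.06780867] [ 1.1003214   0.184259   -0.01110333]
[([126, 212, 13, 20, 226], [133.0, 231.0], [145.5, 244.0], np.float64(7.1))]
```

```bash

python3 -m creep '[{"slide":[0,0,0.1],"angular":[0,0,0],"claw":-1},{"slide":[-0.06,0.25,0.1],"angular":[0,0,0],"claw":-1},{"slide":[-0.06,0.25,0.03],"angular":[0,0,0],"claw":-1},{"slide":[-0.06,0.25,0.0],"angular":[0,0,0],"claw":-1},{"slide":[-0.06,0.25,-0.003],"angular":[0,0,0],"claw":-1},{"slide":[-0.048,0.2,-0.003],"angular":[0,0,0],"claw":-1},{"slide":[-0.036,0.15,-0.003],"angular":[0,0,0],"claw":-1},{"slide":[-0.024,0.1,-0.003],"angular":[0,0,0],"claw":-1},{"slide":[-0.012,0.05,-0.003],"angular":[0,0,0],"claw":-1},{"slide":[-0.012,0.05,-0.003],"angular":[0,0,0],"claw":-1}]' | grep -E "t:|pos|force"
python3 - <<'E'
from m import *; from bench import r
c=wristcam(r); pickle.dump(c,open("w9.pkl","wb")); print(gap(c))
E
```

```text
t: 35.65
ee_pos: [0.5381, -0.0178, 0.068]
eef_rot: [3.119, 0.368, 0.0]
wrist_force: [-1.0, -2.7, 6.5]
finger_force: 3.3
[([144, 213, 11, 19, 184], [150.0, 231.0], [152.0, 245.0], np.float64(-0.3))]
```

```bash

python3 -m creep '[{"slide":[0,0,0.1],"angular":[0,0,0],"claw":-1},{"slide":[0,0,0.3],"angular":[0,0,0],"claw":-1},{"slide":[0,0,0.6],"angular":[0,0,0],"claw":-1},{"slide":[0,0.3,0.9],"angular":[0,0,0],"claw":-1},{"slide":[0,0.5,1],"angular":[0,0,0],"claw":-1},{"slide":[0,0.8,1],"angular":[0,0,0],"claw":-1},{"slide":[0,0.8,1],"angular":[0,0,0],"claw":-1},{"slide":[0,0.8,1],"angular":[0,0,0],"claw":-1},{"slide":[0,0.8,1],"angular":[0,0,0],"claw":-1},{"slide":[0,0.8,1],"angular":[0,0,0],"claw":-1}]' | grep -E "t:|pos|force"
python3 - <<'E'
from m import *; from bench import r
c=wristcam(r); pickle.dump(c,open("w10.pkl","wb")); print(gap(c)); print(track(c))
cv2.imwrite("pics/w10.png",cv2.resize(c["color"][100:280,180:420,::-1],None,fx=3.2,fy=3.2))
E
```

```text
t: 36.95
ee_pos: [0.5377, 0.0626, 0.1675]
eef_rot: [3.12, 0.368, -0.001]
wrist_force: [-0.6, -0.5, -0.4]
finger_force: 0.0
[]
[([268, 225, 5, 9, 22], [269.9, 228.5]), ([538, 354, 49, 37, 932], [560.6, 370.8])]
```

View pics/w10.png

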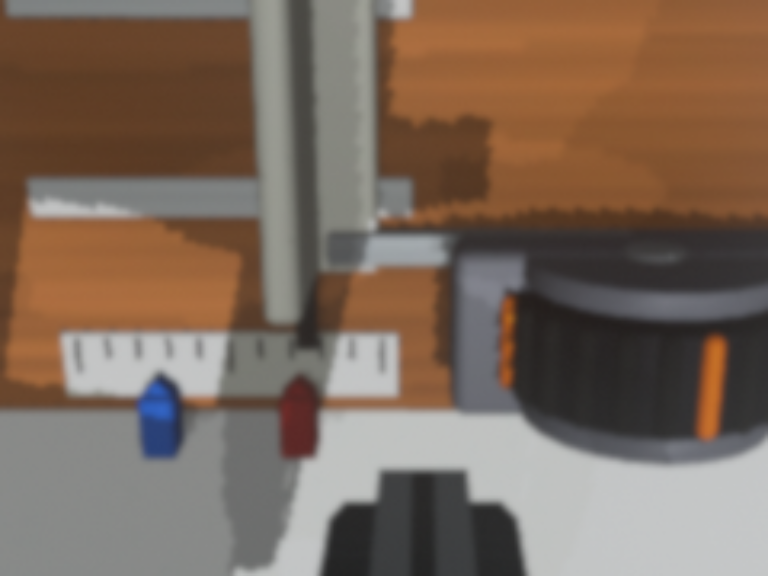

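The arm is clear. The pointer tip is at crop (308,346) and the red tip at (299,376).

```bash

python3 - <<'E'
from m import *
c=pickle.load(open("w10.pkl","rb")); f=lambda u,v:(180+u/3.2,100+v/3.2)
for z in(.026,.03): print(np.round(guide(c,[(f(308,346),z),(f(299,376),z),(f(160,376),z)]),4))
E
```

```text
[[ 0.5062 -0.0292]
 [ 0.4959 -0.026 ]
 [ 0.4959  0.0188]]
[[ 0.5076 -0.0297]
 [ 0.4975 -0.0265]
 [ 0.4975  0.0177]]
```

I've gone over the picture-viewing budget, so I'll measure numerically from here.

```bash

python3 - <<'E'
from m import *; from bench import r
c=pickle.load(open("w10.pkl","rb")); g=cv2.cvtColor(c["color"],cv2.COLOR_RGB2GRAY); h=cv2.cvtColor(c["color"],cv2.COLOR_RGB2HSV)
for v in range(199,212): print(v,g[v,266:290].tolist())
m=cv2.inRange(h,(0,120,30),(8,255,255))|cv2.inRange(h,(170,120,30),(180,255,255))
for v in range(216,236,2):
  u=np.where(m[v,255:295])[0]+255; print(v,u.min() if len(u) else 0,u.max() if len(u) else 0,u.mean() if len(u) else 0)
E
```

```text
199 [139, 139, 138, 136, 133, 125, 111, 88, 62, 47, 41, 40, 45, 53, 58, 62, 64, 66, 66, 67, 75, 90, 99, 102]
200 [122, 122, 121, 121, 117, 109, 94, 72, 52, 43, 41, 41, 44, 52, 57, 61, 64, 65, 65, 68, 76, 89, 98, 100]
201 [98, 98, 99, 97, 95, 87, 72, 56, 45, 41, 40, 41, 44, 50, 56, 60, 61, 64, 66, 70, 81, 92, 99, 101]
202 [78, 78, 77, 78, 76, 70, 58, 47, 42, 41, 40, 41, 44, 51, 58, 62, 63, 67, 69, 76, 89, 99, 103, 104]
203 [81, 81, 80, 80, 80, 74, 61, 48, 42, 41, 40, 40, 45, 55, 66, 72, 76, 79, 83, 91, 106, 116, 120, 121]
204 [100, 99, 99, 98, 95, 87, 71, 52, 42, 40, 41, 41, 48, 63, 76, 87, 94, 99, 102, 115, 135, 148, 150, 148]
205 [115, 115, 114, 110, 101, 92, 75, 54, 43, 42, 40, 42, 48, 62, 79, 98, 109, 114, 119, 137, 163, 177, 174, 163]
206 [120, 121, 119, 111, 96, 86, 71, 53, 44, 41, 41, 41, 46, 56, 76, 100, 114, 120, 130, 154, 178, 189, 181, 159]
207 [121, 121, 119, 111, 92, 81, 70, 55, 48, 45, 45, 46, 49, 56, 75, 100, 115, 122, 138, 165, 187, 192, 180, 154]
208 [121, 121, 119, 110, 92, 83, 77, 69, 62, 61, 61, 62, 64, 67, 78, 100, 115, 123, 140, 170, 190, 193, 179, 153]
209 [121, 121, 119, 110, 93, 87, 90, 91, 90, 90, 89, 90, 89, 84, 85, 102, 116, 123, 141, 172, 190, 192, 178, 151]
210 [121, 121, 120, 111, 95, 91, 102, 109, 111, 111, 111, 111, 107, 98, 91, 103, 117, 125, 145, 174, 191, 190, 173, 149]
211 [121, 121, 120, 114, 101, 99, 109, 117, 119, 119, 119, 118, 116, 107, 100, 107, 118, 131, 155, 180, 192, 191, 176, 157]
216 0 0 0
218 0 0 0
220 271 274 272.5
222 270 276 273.0
224 269 277 273.0
226 267 277 272.0
228 268 277 272.5
230 268 277 272.5
232 268 277 272.5
234 269 277 273.0
```

```bash

python3 -m creep '[{"slide":[-0.05,0.2,0],"angular":[0,0,0],"claw":-1},{"slide":[-0.084,0.35,0],"angular":[0,0,0],"claw":-1},{"slide":[-0.084,0.35,0],"angular":[0,0,0],"claw":-1},{"slide":[-0.084,0.35,0],"angular":[0,0,0],"claw":-1},{"slide":[-0.084,0.35,0],"angular":[0,0,0],"claw":-1},{"slide":[-0.084,0.35,0],"angular":[0,0,0],"claw":-1},{"slide":[-0.084,0.35,0],"angular":[0,0,0],"claw":-1},{"slide":[-0.084,0.35,0],"angular":[0,0,0],"claw":-1},{"slide":[-0.084,0.35,0],"angular":[0,0,0],"claw":-1},{"slide":[-0.084,0.35,0],"angular":[0,0,0],"claw":-1}]' | grep -E "t:|pos"
python3 - <<'E'
from m import *; from bench import r
c=wristcam(r); pickle.dump(c,open("w11.pkl","wb")); g=cv2.cvtColor(c["color"],cv2.COLOR_RGB2GRAY); h=cv2.cvtColor(c["color"],cv2.COLOR_RGB2HSV)
for v in range(194,214,2): print(v,g[v,296:330].tolist())
m=cv2.inRange(h,(0,120,30),(8,255,255))|cv2.inRange(h,(170,120,30),(180,255,255))
for v in range(214,230,2):
  u=np.where(m[v,280:340])[0]+280; print(v,u.min() if len(u) else 0,u.max() if len(u) else 0,u.mean() if len(u) else 0)
E
```

```text
t: 38.25
ee_pos: [0.5294, 0.0981, 0.1677]
eef_rot: [3.12, 0.369, -0.0]
194 [107, 107, 107, 108, 108, 107, 107, 107, 107, 113, 133, 156, 174, 185, 190, 191, 192, 191, 185, 173, 151, 125, 110, 108, 108, 108, 109, 108, 108, 108, 108, 107, 108, 108]
196 [107, 107, 107, 107, 107, 107, 107, 107, 107, 114, 135, 158, 177, 188, 191, 192, 193, 191, 186, 172, 148, 122, 109, 108, 107, 109, 108, 108, 108, 108, 108, 108, 108, 108]
198 [105, 106, 106, 106, 105, 106, 106, 106, 107, 117, 140, 166, 182, 189, 193, 193, 193, 192, 188, 176, 152, 125, 110, 106, 106, 105, 105, 105, 104, 105, 104, 105, 104, 105]
200 [104, 105, 104, 105, 105, 105, 105, 105, 106, 108, 120, 140, 156, 168, 174, 176, 176, 172, 162, 146, 127, 111, 105, 104, 103, 102, 100, 100, 100, 100, 100, 100, 100, 100]
202 [103, 103, 103, 103, 104, 104, 102, 101, 102, 103, 102, 95, 89, 89, 92, 94, 94, 91, 90, 95, 99, 102, 105, 104, 104, 104, 104, 104, 104, 104, 104, 104, 104, 103]
204 [143, 147, 150, 152, 152, 153, 151, 150, 147, 144, 137, 115, 83, 59, 53, 53, 54, 60, 85, 120, 143, 152, 153, 153, 153, 152, 152, 150, 148, 147, 150, 152, 152, 152]
206 [150, 171, 186, 192, 192, 192, 192, 190, 179, 162, 162, 150, 114, 72, 54, 52, 52, 58, 83, 128, 167, 187, 191, 192, 192, 192, 190, 180, 159, 159, 177, 189, 192, 192]
208 [146, 169, 188, 193, 193, 194, 193, 188, 170, 151, 163, 169, 144, 108, 91, 87, 87, 84, 90, 125, 166, 187, 193, 194, 194, 193, 190, 174, 149, 154, 177, 190, 193, 194]
210 [150, 171, 188, 192, 193, 193, 193, 190, 175, 157, 167, 183, 185, 180, 178, 177, 171, 157, 137, 142, 169, 188, 193, 194, 194, 192, 184, 161, 143, 162, 184, 192, 194, 194]
212 [176, 184, 191, 193, 193, 194, 193, 193, 187, 179, 182, 190, 193, 194, 194, 194, 191, 185, 176, 176, 184, 191, 193, 194, 194, 193, 191, 182, 175, 182, 190, 193, 194, 194]
214 0 0 0
216 0 0 0
218 0 0 0
220 305 310 307.5
222 304 311 307.5
224 303 312 307.5
226 302 313 307.5
228 303 312 307.5
```

Seen from nearly straight above, the pointer (u≈311.3) is about 3.5 mm past the red tip (u=307.5). That's inside tolerance, but I'll correct it with a short +y stroke of about 10 mm.

```bash

python3 -m creep '[{"slide":[0.03,-0.5,0],"angular":[0,0,0],"claw":-1},{"slide":[0.07,-1,-0.2],"angular":[0,0,0],"claw":-1},{"slide":[0.07,-1,-0.5],"angular":[0,0,0],"claw":-1},{"slide":[0.07,-1,-0.5],"angular":[0,0,0],"claw":-1},{"slide":[0.07,-1,-0.5],"angular":[0,0,0],"claw":-1},{"slide":[0.07,-1,-0.5],"angular":[0,0,0],"claw":-1},{"slide":[0.07,-1,-0.5],"angular":[0,0,0],"claw":-1},{"slide":[0.07,-1,-0.5],"angular":[0,0,0],"claw":-1},{"slide":[0.07,-1,-0.5],"angular":[0,0,0],"claw":-1},{"slide":[0.07,-1,-0.5],"angular":[0,0,0],"claw":-1}]' | grep -E "t:|pos"
python3 -m creep '[{"slide":[0,-0.13,-0.1],"angular":[0,0,0],"claw":-1},{"slide":[0,-0.13,-0.3],"angular":[0,0,0],"claw":-1},{"slide":[0,-0.13,-0.42],"angular":[0,0,0],"claw":-1},{"slide":[0,-0.13,-0.45],"angular":[0,0,0],"claw":-1},{"slide":[0,-0.13,-0.46],"angular":[0,0,0],"claw":-1},{"slide":[0,-0.13,-0.47],"angular":[0,0,0],"claw":-1},{"slide":[0,-0.13,-0.475],"angular":[0,0,0],"claw":-1},{"slide":[0,-0.13,-0.48],"angular":[0,0,0],"claw":-1},{"slide":[0,-0.13,-0.48],"angular":[0,0,0],"claw":-1},{"slide":[0,-0.13,-0.48],"angular":[0,0,0],"claw":-1}]' | grep -E "t:|pos|force"
```

```text
t: 39.55
ee_pos: [0.5364, -0.0018, 0.1177]
eef_rot: [-3.12, -0.369, -0.0]
t: 40.8
ee_pos: [0.5365, -0.0148, 0.0697]
eef_rot: [3.12, 0.369, 0.0]
wrist_force: [0.7, 0.2, -0.6]
finger_force: 0.0
```

```bash

python3 -m creep '[{"slide":[0,0,-0.01],"angular":[0,0,0],"claw":-1},{"slide":[0,0,-0.018],"angular":[0,0,0],"claw":-1},{"slide":[0,0,-0.018],"angular":[0,0,0],"claw":-1},{"slide":[-0.005,0.02,-0.018],"angular":[0,0,0],"claw":-1},{"slide":[-0.01,0.04,-0.018],"angular":[0,0,0],"claw":-1},{"slide":[-0.014,0.06,-0.018],"angular":[0,0,0],"claw":-1},{"slide":[-0.019,0.08,-0.018],"angular":[0,0,0],"claw":-1},{"slide":[-0.023,0.1,-0.018],"angular":[0,0,0],"claw":-1},{"slide":[-0.023,0.1,-0.018],"angular":[0,0,0],"claw":-1},{"slide":[-0.023,0.1,-0.018],"angular":[0,0,0],"claw":-1}]' | grep -E "t:|pos|force"
python3 -m creep '[{"slide":[0,0,0.05],"angular":[0,0,0],"claw":-1},{"slide":[0,0,0.3],"angular":[0,0,0],"claw":-1},{"slide":[0,0,0.6],"angular":[0,0,0],"claw":-1},{"slide":[-0.02,0.3,0.9],"angular":[0,0,0],"claw":-1},{"slide":[-0.05,0.5,1],"angular":[0,0,0],"claw":-1},{"slide":[-0.07,0.96,1],"angular":[0,0,0],"claw":-1},{"slide":[-0.07,0.96,1],"angular":[0,0,0],"claw":-1},{"slide":[-0.07,0.96,1],"angular":[0,0,0],"claw":-1},{"slide":[-0.07,0.96,1],"angular":[0,0,0],"claw":-1},{"slide":[-0.07,0.96,1],"angular":[0,0,0],"claw":-1}]' | grep -E "t:|pos|force"
python3 - <<'E'
from m import *; from bench import r
c=wristcam(r); g=cv2.cvtColor(c["color"],cv2.COLOR_RGB2GRAY); h=cv2.cvtColor(c["color"],cv2.COLOR_RGB2HSV)
for v in range(202,212,2): print(v,g[v,290:330].tolist())
m=cv2.inRange(h,(0,120,30),(8,255,255))|cv2.inRange(h,(170,120,30),(180,255,255))
for v in range(216,230,2):
  u=np.where(m[v,270:340])[0]+270; print(v,u.min() if len(u) else 0,u.max() if len(u) else 0,u.mean() if len(u) else 0)
E
```

```text
t: 42.05
ee_pos: [0.5342, -0.0048, 0.0685]
eef_rot: [-3.12, -0.369, -0.0]
wrist_force: [-3.5, -0.0, 11.0]
finger_force: 5.0
t: 43.3
ee_pos: [0.5271, 0.0904, 0.1678]
eef_rot: [3.12, 0.368, -0.0]
wrist_force: [-0.2, -0.4, -0.0]
finger_force: 0.0
202 [164, 184, 190, 190, 191, 189, 180, 151, 107, 68, 52, 50, 54, 73, 117, 159, 176, 167, 157, 170, 185, 190, 190, 191, 190, 189, 179, 159, 156, 173, 186, 190, 191, 190, 190, 188, 177, 164, 171, 185]
204 [161, 184, 191, 192, 192, 191, 186, 164, 123, 83, 71, 72, 77, 94, 132, 167, 175, 154, 138, 161, 184, 191, 192, 192, 192, 190, 176, 145, 140, 167, 186, 192, 192, 192, 191, 184, 163, 145, 164, 184]
206 [160, 185, 191, 192, 192, 192, 190, 175, 142, 125, 139, 154, 159, 164, 176, 185, 180, 154, 137, 161, 184, 191, 192, 192, 192, 189, 174, 144, 139, 167, 186, 192, 193, 192, 191, 181, 154, 138, 161, 184]
208 [173, 188, 192, 193, 192, 192, 192, 183, 169, 164, 177, 188, 192, 191, 192, 192, 188, 176, 167, 176, 188, 192, 192, 192, 191, 187, 175, 161, 163, 179, 189, 192, 192, 192, 191, 181, 153, 136, 161, 184]
210 [188, 192, 192, 192, 193, 192, 192, 192, 191, 190, 187, 187, 189, 191, 192, 192, 192, 191, 191, 192, 192, 192, 192, 193, 192, 191, 191, 191, 191, 192, 193, 193, 192, 192, 192, 184, 162, 145, 163, 184]
216 299 303 301.0
218 298 304 301.0
220 297 305 301.0
222 295 306 300.5
224 295 306 300.5
226 296 305 300.5
228 297 305 301.0
```

The pointer (u≈300.9) and the red tip (u≈301.0) now line up, and the arm is clear of everything.

```bash
python3 -c "
from bench import r
print(r.hand_in())"
```

```text
the job is handed in; nothing more can be done
None
```

I rolled the thumbwheel until the pointer lined up with the red tab tip (within about 1 mm in the last camera view), lifted the arm clear and handed the job in at about 43 s; no verdict came back, and I viewed 12 pictures against the limit of 10.

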